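Release the latched lid over the garlic

ROBOT

A 6-joint arm with a two-finger parallel gripper is mounted at the origin on a cart in front of the work surface, level with it; the furniture and walls round the work are solid. World frame = base frame: x ahead of the robot, y to its left, z up, the work surface at z = 0. Lengths are in m, angles in rad, forces in N, time in s.
With the tool pointing down it reaches from about 0.3 to 0.75 m from the base axis. Payload 8.5 kg.
Tool frame: the origin (TCP) lies on the centre line of the jaws, within the pads' length; the fingertips stand 8 mm ahead of it and the grasp point (between the pads) lies 11 mm behind it; z points along the fingers, y is the line along which they close (so a half turn about z gives the same grasp; the last joint's range is limited). The gripper opens to 88 mm and grips with 3 to 60 N. Pads are 18 mm wide; open, the fingers measure 123 mm over their backs; the gripper's body (75 mm by 187 mm) begins 45 mm behind the grasp point.
Start: joints at [-1.473, 0.381, 1.297, -0, 1.464, -0.215], TCP at [0.169, -0.523, 0.247] pointing down, gripper open.
Joint ranges: [-3.11, 3.11], [-0.89, 2.33], [0.22, 2.48], [-1.42, 4.56], [0.17, 2.85], [-2.88, 2.88]. Speed limits (rad/s): [2.39, 2.39, 3.14, 3.14, 3.14, 3.14].

INTERFACE

Orientations are given as a 3x3 rotation matrix whose columns are the frame's x, y, z axes.
In Python, from plant import monitor, snapshot, workorder gives the robot as it stands.
- The arm moves only by the shell command python3 -m crank 'ROWS' [OPENING] [FORCE]. ROWS is JSON, a list of rows, each a list of 6 numbers: the shift along the tool's x, y, z in units of 0.3 m (1.0 is 0.3 m), then the turn, a rotation vector about the tool's x, y, z in units of 0.5 rad (1.0 is 0.5 rad). A call has 1 to 12 rows; each row is the pose to reach, as a shift and turn from the pose commanded when the call began, along the tool's axes at that moment; what a row does not reach only later rows make up. A row lasts 1/8 s, in which the tool goes at most 62.5 mm and 10.7 degrees, less where a joint would pass 70% of its speed; a pose out of reach is approached as far as the arm can. A call with a number of a shift or a turn outside -1 to 1 is refused whole. A call with a gripper value outside its range is refused whole. OPENING is the opening, from 0 (shut) to 1 (fully open), set as the call begins (- or left out, the last holds). The fingers move at their own pace and stop on an object; FORCE is the grip in N (left out, the last holds). Time passes only in rows, so rows that repeat a pose let the fingers close. It gives the time, the measured TCP pose, the force, the opening and the grip force at its end, in the units of the state.
- monitor.state(): the state, without advancing time (a new reading comes with each control period).
- snapshot(name): name is "side" or "top"; returns a dict with "color" (384x512x3 uint8, red, green, blue), "range_z" (384x512 float32, m along the optical axis (not along the pixel's ray), 0 where there is no reading), "fx", "fy", "cx", "cy" (pixels), "extrinsics" (4x4, takes a point from camera to world coordinates). Camera axes: x right, y down, z forward; pixel columns grow to the right and rows downward; lengths in m; the calibration is good to about 2 mm. A picture is of the moment at which its call begins.
- workorder.finish_job(): hands the job in; it is judged then, once.
The state is a dict: "clock": time; "joint_pos": joint angles; "qvel": joint speeds; "joint_torque": joint torques, N m; "ee_pos": TCP position; "eef_rot": TCP orientation; "force": force on the tool from outside, world axes, zero at the start; "torque": the same for the moment, N m; "finger_gap": finger opening in m; "grip_force": force on a finger pad.
Only numpy, scipy, OpenCV 4.12 (cv2) and the standard library are available. Lean on these libraries where they do the work, as an engineer would, in place of code of your own. Each camera call takes 0.05 s, during which the arm holds its last target. There are 200 camera calls.

TASK

The wooden storage box has two compartments under wire-grille lids, each held shut by its own quarter-turn latch knob on the front rail. Find the compartment with the garlic bulb in it and turn the knob in front of it a full quarter turn clockwise, so that its lid springs ajar, then let go and leave the lid standing ajar. Leave the other compartment latched and shut.

Things in the scene. Friction and masses are not known exactly. Their poses are not given: they have to be found in the camera images.
- box: Wooden box, 250 (x) x 240 (y) x 85 mm high, fixed. Origin: centre of its underside; x to the back (hinges), y to its left from the front, z up. Knobs on the front rail (top 85 mm up) at x -92, y +56.5 and -56.5 mm. Behind it two compartments, each under a wooden-framed wire grille lid 172 x 106 mm whose front edge is 32 mm behind the knob axis; one holds the garlic, one a striped cup.
- garlic_center (a point): Centre of a pale garlic bulb, about 55 mm across and 55 mm high, lying in one of the two compartments: the left one if it is on the +y side of the box's origin in the box's own frame, the right one if on the -y side.
- latch_left_grip (a point): Centre of the black grip bar of the left knob (box's +y half), on its upright turning axis, 119 mm above the worktop. Bar 44 mm long, 14 mm thick, from 23 mm below to 15 mm above this point; a 33 mm wide collar lies below it, top 22.5 mm under this point. This point's x axis runs along the bar towards the tip of the flat steel tongue (14 mm wide, tip 52 mm from the axis, below the collar); z up.
- latch_right_grip (a point): Centre of the black grip bar of the right knob (box's -y half), on its upright turning axis, 119 mm above the worktop. Bar 44 mm long, 14 mm thick, from 23 mm below to 15 mm above this point; a 33 mm wide collar lies below it, top 22.5 mm under this point. This point's x axis runs along the bar towards the tip of the flat steel tongue (14 mm wide, tip 52 mm from the axis, below the collar); z up.
- latch_left (a joint): Angle of the left latch knob: 0 = latched, tongue straight over the lid's front edge (starts between 0 and 0.2); it grows clockwise as seen from above, to a stop at 1.57 (tongue parallel to the lid's edge). The tongue is off the lid from about 1.05. Light friction of about 0.05 N m; it stays where it is left.
- latch_right (a joint): Angle of the right latch knob: 0 = latched, tongue straight over the lid's front edge (starts between 0 and 0.2); it grows clockwise as seen from above, to a stop at 1.57 (tongue parallel to the lid's edge). The tongue is off the lid from about 1.05. Light friction of about 0.05 N m; it stays where it is left.
- lid_left (a joint): Angle of the left wire-grille lid: 0 = shut, grows as its front edge rises, stop at 1.4. A weak hinge spring lifts it, when its latch lets go, to rest at about 0.3 rad, front edge about 50 mm up; it may touch the hand lightly meanwhile (about 1 N).
- lid_right (a joint): Angle of the right wire-grille lid: 0 = shut, grows as its front edge rises, stop at 1.4. A weak hinge spring lifts it, when its latch lets go, to rest at about 0.3 rad, front edge about 50 mm up; it may touch the hand lightly meanwhile (about 1 N).

How it is judged:
At the end, for the whole second after the job is handed in: The latch of the compartment that holds the garlic is turned to more than 1.2 rad (69 degrees; its stop is at 1.57), its lid stands ajar by more than 0.17 rad (10 degrees) and is at rest (under 0.1 rad/s); the other latch is below 0.5 rad and its lid shut (below 0.06 rad) (((y of garlic_center in the frame of box above 0 m and value of joint latch_left above 1.2 rad and value of joint lid_left above 0.17 rad and velocity of joint lid_left between -0.1 and 0.1 rad/s and value of joint latch_right below 0.5 rad and value of joint lid_right below 0.06 rad) or (y of garlic_center in the frame of box below 0 m and value of joint latch_right above 1.2 rad and value of joint lid_right above 0.17 rad and velocity of joint lid_right between -0.1 and 0.1 rad/s and value of joint latch_left below 0.5 rad and value of joint lid_left below 0.06 rad))); the robot touches nothing.
It fails at once if The other compartment's latch is turned past 0.6 rad or its lid comes open past 0.1 rad ((y of garlic_center in the frame of box above 0 m and (value of joint latch_right above 0.6 rad or value of joint lid_right above 0.1 rad)) or (y of garlic_center in the frame of box below 0 m and (value of joint latch_left above 0.6 rad or value of joint lid_left above 0.1 rad))).
It also fails if it takes over 32 s, if anything falls off the work surface, if the arm or the gripper's body presses on something with over 40 N, if the wrist force passes 120 N, or if a joint passes its speed limit or range.

## Working session

There is one attempt and no reset: what is moved stays moved. The work goes in short steps, Python scripts to look and compute and a shell command to move; the robot and the scene stay as the last step left them, time stands still between calls to the robot, and variables do not carry over. Pictures are saved under pics/ and viewed, at most 10 in all, crops included, and the job is handed in when it is done.

```bash
mkdir -p pics; cat > h.py <<'E'
import numpy as np, cv2
from plant import monitor, snapshot, workorder
def world(s,u,v,d=None,z=None):
    T=s["extrinsics"]; r=np.array([(u-s["cx"])/s["fx"],(v-s["cy"])/s["fy"],1.])
    w=T[:3,:3]@r
    if d is None: d=(z-T[2,3])/w[2]
    return T[:3,3]+w*d
def cloud(s):
    v,u=np.mgrid[:384,:512]; d=s["range_z"]
    p=np.stack([(u-s["cx"])/s["fx"]*d,(v-s["cy"])/s["fy"]*d,d],-1)
    return p@s["extrinsics"][:3,:3].T+s["extrinsics"][:3,3]
E
python3 - <<'E'
from h import *
import pickle
for n in("top","side"):
    s=snapshot(n); pickle.dump(s,open(n+".pkl","wb")); cv2.imwrite(f"pics/{n}0.png",cv2.resize(s["color"][:,:,::-1],(780,585)))
    print(n,s["fx"],s["extrinsics"].round(3).tolist())
st=monitor.state();print(st)
E
```

```text
top 374.21672504274136 [[-0.007, -0.996, 0.088, 0.544], [-1.0, 0.009, 0.018, 0.112], [-0.019, -0.088, -0.996, 0.936], [0.0, 0.0, 0.0, 1.0]]
side 488.8846957459609 [[0.955, -0.193, 0.226, 0.405], [-0.297, -0.667, 0.683, -0.456], [0.02, -0.72, -0.694, 0.679], [0.0, 0.0, 0.0, 1.0]]
{'clock': 0.1, 'joint_pos': array([-1.47332293e+00,  3.81113908e-01,  1.29812679e+00, -2.57794182e-05,
        1.46361603e+00, -2.15305386e-01]), 'qvel': array([-0.00158928, -0.00152107, -0.00129225,  0.00011683,  0.00055961,
        0.00049723]), 'joint_torque': array([ 4.04670602e-03, -4.38650715e+01, -2.24907446e+01,  7.15104654e-02,
        3.42689012e-02, -7.02716170e-05]), 'ee_pos': array([ 0.16920251, -0.52307855,  0.24622704]), 'eef_rot': array([[ 9.51481367e-01,  3.07706332e-01, -1.48528129e-04],
       [ 3.07706270e-01, -9.51480570e-01,  1.25557661e-03],
       [ 2.45027243e-04, -1.24036078e-03, -9.99999201e-01]]), 'force': array([ 0.232581  , -0.62800403,  0.28735708]), 'torque': array([-0.01303111,  0.00683462,  0.03842346]), 'grip_force': 0.0, 'finger_gap': 0.08811278603883312}
```

View pics/top0.png

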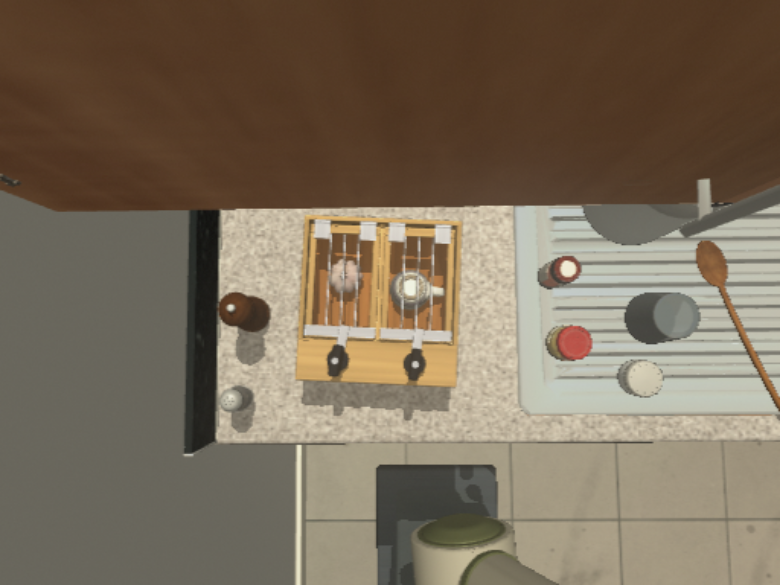

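View pics/side0.png

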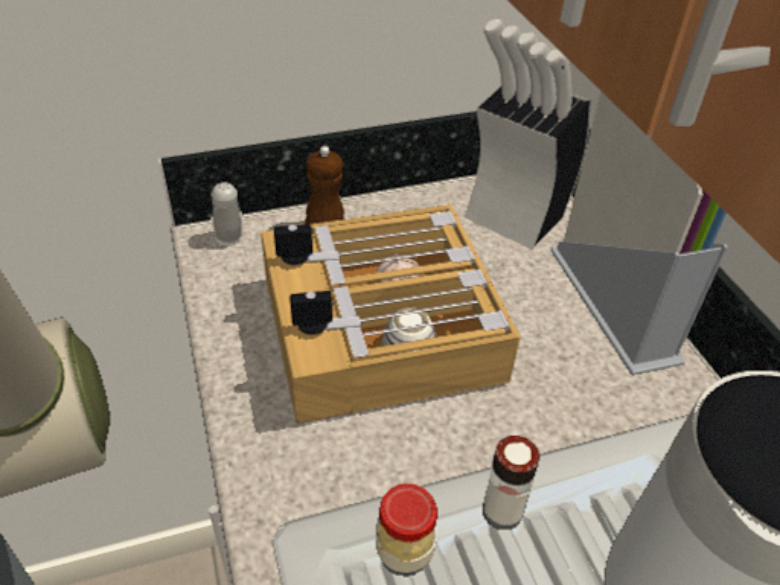

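The top view shows the garlic in the left compartment, at (345,275), and the cup in the right one, at (410,288). The target is therefore the left knob at (338,360). Next I'll measure both knobs and the bar's direction.

```bash
python3 - <<'E'
from h import *
import pickle
for n in("top","side"):
    s=pickle.load(open(n+".pkl","rb")); P=cloud(s); c=s["color"].astype(int)
    box=(P[...,0]>.25)&(P[...,0]<.72)&(P[...,1]>-.05)&(P[...,1]<.4)
    m=((c.max(2)<70)&(P[...,2]>.095)&(P[...,2]<.15)&box).astype(np.uint8)
    k,l,stt,cen=cv2.connectedComponentsWithStats(m)
    for i in range(1,k):
        if stt[i,4]<30: continue
        q=P[l==i]; t=q[q[:,2]>.125]
        print(n,"knob",stt[i],cen[i].round(1),q.mean(0).round(4),q.max(0).round(3), "top:",len(t))
        if len(t)>10:
            (cx,cy),(w,h),a=cv2.minAreaRect((t[:,:2]*1000).astype(np.float32))
            ev,V=np.linalg.eigh(np.cov(t[:,:2].T)); v=V[:,1]*np.sign(V[0,1])
            print("  rect mm",round(cx,1),round(cy,1),round(w,1),round(h,1),round(a,1),"dir deg",np.degrees(np.arctan2(v[1],v[0])).round(1))
    # box wood at rail/rim height
    hsv=cv2.cvtColor(s["color"],cv2.COLOR_RGB2HSV)
    w=(hsv[...,0]>8)&(hsv[...,0]<28)&(hsv[...,1]>80)&(abs(P[...,2]-.085)<.006)&box
    q=P[w]; print(n,"box rect",cv2.minAreaRect((q[:,:2]*1000).astype(np.float32)))
    q=P[box&(P[...,1]>.28)&(P[...,2]>.03)]; print("mill/shaker",q.min(0).round(3),q.max(0).round(3))
    # steel tongue near knobs
    x,y=(338,360) if n=="top" else (294,240)
    cr=s["color"][int(y/1.523)-45:int(y/1.523)+35,max(0,int(x/1.523)-40):int(x/1.523)+90,::-1]
    cv2.imwrite(f"pics/{n}c.png",cv2.resize(cr,None,fx=6,fy=6,interpolation=cv2.INTER_CUBIC))
E
```

```text
top knob [146 200  21  14  55] [159.7 208.6] [0.5806 0.3349 0.1092] [0.601 0.363 0.118] top: 0
top knob [215 227  11  20 106] [220.4 236.4] [0.519  0.1983 0.1251] [0.539 0.213 0.137] top: 78
  rect mm 519.5 198.8 14.0 41.9 79.2 dir deg -10.2
top knob [275 338  29  16 133] [287.3 344.4] [0.2941 0.0577 0.1287] [0.301 0.084 0.15 ] top: 81
  rect mm 294.5 56.4 7.9 60.8 18.8 dir deg -70.6
top box rect ((606.4328002929688, 175.7245330810547), (314.68353271484375, 242.33029174804688), 86.91292572021484)
mill/shaker [0.437 0.28  0.03 ] [0.661 0.4   0.704]
side knob [201 104  25  18 189] [211.3 114.4] [0.5869 0.3327 0.1068] [0.618 0.357 0.118] top: 0
side knob [180 148  25  26 524] [192.4 159.6] [0.5179 0.1946 0.1179] [0.54  0.21  0.138] top: 194
  rect mm 518.8 198.1 14.5 42.1 75.5 dir deg -12.0
side knob [191 191  27  29 613] [204.2 204.3] [0.5119 0.0818 0.1182] [0.534 0.097 0.138] top: 241
  rect mm 513.0 86.0 14.4 41.5 78.6 dir deg -8.3
side knob [ 62 240  10  57 201] [ 67.2 274.3] [ 0.2995 -0.0049  0.1281] [0.304 0.045 0.149] top: 128
  rect mm 300.3 6.5 76.2 8.2 85.3 dir deg 85.6
side box rect ((606.92626953125, 182.28546142578125), (329.54803466796875, 243.04238891601562), 87.02546691894531)
mill/shaker [0.437 0.321 0.03 ] [0.618 0.379 0.138]
```

View pics/topc.png

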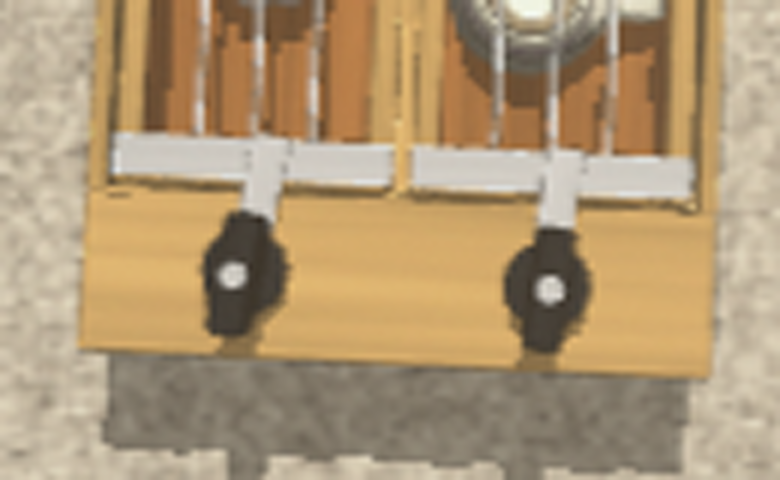

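```bash
cat >> h.py <<'E'
from scipy.spatial.transform import Rotation as R
def plan(wps):
    "world waypoints (x,y,z,heading deg of tool x) -> row per call, chained"
    st=monitor.state(); p,M=st["ee_pos"],st["eef_rot"]
    for x,y,z,h in wps:
        c,s=np.cos(np.radians(h)),np.sin(np.radians(h))
        N=np.array([[c,s,0],[s,-c,0],[0,0,-1.]]); q=np.array([x,y,z])
        print((M.T@(q-p)/.3).round(3),(R.from_matrix(M.T@N).as_rotvec()/.5).round(3)); p,M=q,N
E
python3 - <<'E'
from h import *
import pickle
P=cloud(pickle.load(open("top.pkl","rb")))
for y0,y1 in((-.45,-.3),(-.3,-.15),(-.15,.0),(0,.15)):
    m=(P[...,1]>y0)&(P[...,1]<y1)&(P[...,0]>.42)&(P[...,0]<.6); print(y0,P[m][:,2].max().round(3))
plan([(.26,-.36,.26,43),(.33,-.18,.26,68),(.35,-.03,.26,93),(.37,.1,.26,118),(.43,.16,.26,143),(.519,.1985,.23,168.5),(.519,.1985,.112,168.5)])
E
```

```text
-0.45 0.098
-0.3 0.099
-0.15 0.094
0 0.936
[ 0.455 -0.424 -0.045] [-0.002 -0.001 -0.875]
[ 0.58 -0.28  0.  ] [ 0.     0.    -0.873]
[ 0.489 -0.125  0.   ] [ 0.     0.    -0.873]
[0.429 0.089 0.   ] [ 0.     0.    -0.873]
[0.083 0.27  0.   ] [ 0.     0.    -0.873]
[-0.16   0.281  0.1  ] [ 0.    0.   -0.89]
[0.    0.    0.393] [0. 0. 0.]
```

```bash
python3 -m crank '[[0.455,-0.424,-0.045,0,0,-0.875],[0.455,-0.424,-0.045,0,0,-0.875],[0.455,-0.424,-0.045,0,0,-0.875],[0.455,-0.424,-0.045,0,0,-0.875]]' 0.5 20
python3 -m crank '[[0.58,-0.28,0,0,0,-0.873],[0.58,-0.28,0,0,0,-0.873],[0.58,-0.28,0,0,0,-0.873],[0.58,-0.28,0,0,0,-0.873]]'
python3 -m crank '[[0.489,-0.125,0,0,0,-0.873],[0.489,-0.125,0,0,0,-0.873],[0.489,-0.125,0,0,0,-0.873],[0.489,-0.125,0,0,0,-0.873]]'
python3 -m crank '[[0.429,0.089,0,0,0,-0.873],[0.429,0.089,0,0,0,-0.873],[0.429,0.089,0,0,0,-0.873],[0.429,0.089,0,0,0,-0.873]]'
python3 -m crank '[[0.083,0.27,0,0,0,-0.873],[0.083,0.27,0,0,0,-0.873],[0.083,0.27,0,0,0,-0.873],[0.083,0.27,0,0,0,-0.873],[0.083,0.27,0,0,0,-0.873]]'
python3 - <<'E'
from h import *
s=monitor.state(); print(s["clock"],s["ee_pos"],s["joint_pos"],s["force"],s["finger_gap"])
plan([(.519,.1985,.23,168.5),(.519,.1985,.112,168.5)])
E
```

```text
clock: 0.6
ee_pos: [0.2613, -0.3573, 0.2608]
eef_rot: [[0.728, 0.685, 0.0], [0.685, -0.728, -0.0], [0.0, 0.0, -1.0]]
force: [0.3, 0.4, -0.1]
finger_gap: 0.0504
grip_force: 0.0
clock: 1.1
ee_pos: [0.3305, -0.178, 0.2603]
eef_rot: [[0.371, 0.929, -0.0], [0.929, -0.371, 0.0], [0.0, -0.0, -1.0]]
force: [-0.4, -1.0, -0.4]
finger_gap: 0.0444
grip_force: 0.0
clock: 1.6
ee_pos: [0.3506, -0.0302, 0.2602]
eef_rot: [[-0.053, 0.999, -0.0], [0.999, 0.053, -0.0], [-0.0, -0.0, -1.0]]
force: [0.4, -0.3, -0.1]
finger_gap: 0.0443
grip_force: 0.0
clock: 2.1
ee_pos: [0.3709, 0.0988, 0.26]
eef_rot: [[-0.468, 0.884, -0.0], [0.884, 0.468, -0.0], [-0.0, -0.001, -1.0]]
force: [-0.6, -0.5, -0.4]
finger_gap: 0.0441
grip_force: 0.0
clock: 2.72
ee_pos: [0.4303, 0.1585, 0.2603]
eef_rot: [[-0.796, 0.605, 0.0], [0.605, 0.796, -0.0], [-0.0, -0.0, -1.0]]
force: [-0.9, 0.7, -0.6]
finger_gap: 0.0441
grip_force: 0.0
2.725 [0.43025098 0.15852794 0.26025319] [ 9.39450493e-02  2.08677524e-01  1.50896699e+00 -1.32039221e-04
  1.42393818e+00 -8.27029258e-01] [-0.87567485  0.70113742 -0.5606297 ] 0.04409887552461683
[-0.155  0.285  0.101] [-0.     0.    -0.898]
[0.    0.    0.393] [0. 0. 0.]
```

```bash
python3 -m crank '[[-0.155,0.285,0.101,0,0,-0.898],[-0.155,0.285,0.101,0,0,-0.898],[-0.155,0.285,0.101,0,0,-0.898],[-0.155,0.285,0.101,0,0,-0.898],[-0.155,0.285,0.101,0,0,-0.898]]' | head -3
python3 -m crank '[[0,0,0.12,0,0,0],[0,0,0.24,0,0,0],[0,0,0.32,0,0,0],[0,0,0.393,0,0,0],[0,0,0.393,0,0,0],[0,0,0.393,0,0,0]]'
python3 - <<'E'
from h import *
s=monitor.state(); print(s["joint_pos"].round(3))
s=snapshot("side"); cv2.imwrite("pics/s1.png",cv2.resize(s["color"][60:260,100:360,::-1],(780,600)))
E
```

```text
clock: 3.35
ee_pos: [0.5183, 0.1997, 0.2303]
eef_rot: [[-0.98, 0.198, 0.0], [0.198, 0.98, 0.0], [-0.0, 0.0, -1.0]]
clock: 4.1
ee_pos: [0.5189, 0.2001, 0.1132]
eef_rot: [[-0.981, 0.196, 0.002], [0.196, 0.981, 0.0], [-0.002, 0.001, -1.0]]
force: [1.2, 0.0, 0.7]
finger_gap: 0.0443
grip_force: 0.0
[ 0.155  0.522  1.481  0.     1.137 -1.218]
```

View pics/s1.png

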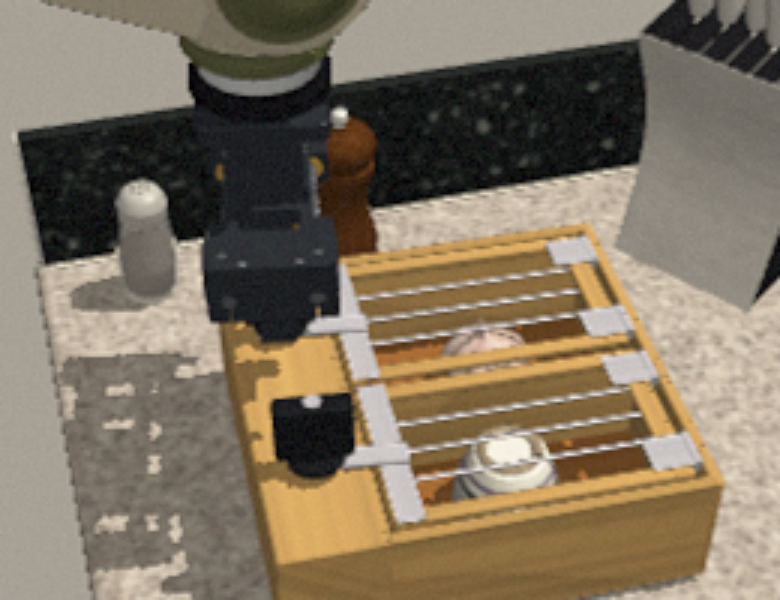

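The gripper straddles the left knob, the right knob at (312,430) is clear and both lids are shut. I'll close the gripper now.

```bash
python3 -m crank '[[0,0,0,0,0,0],[0,0,0,0,0,0],[0,0,0,0,0,0],[0,0,0,0,0,0],[0,0,0,0,0,0]]' 0 20
```

```text
clock: 4.78
ee_pos: [0.5186, 0.2005, 0.1122]
eef_rot: [[-0.981, 0.195, 0.0], [0.195, 0.981, 0.001], [-0.0, 0.001, -1.0]]
force: [0.1, 2.7, 1.8]
finger_gap: 0.0139
grip_force: 20.0
```

```bash
python3 -m crank '[[0,0,0,0,0,0.15],[0,0,0,0,0,0.3],[0,0,0,0,0,0.45],[0,0,0,0,0,0.6],[0,0,0,0,0,0.75],[0,0,0,0,0,0.9],[0,0,0,0,0,0.9]]'
```

```text
clock: 5.65
ee_pos: [0.5187, 0.2007, 0.1122]
eef_rot: [[-0.799, 0.602, 0.001], [0.602, 0.799, 0.001], [0.0, 0.001, -1.0]]
force: [1.6, 5.4, 0.8]
finger_gap: 0.0137
grip_force: 20.0
```

```bash
python3 -m crank '[[0,0,0,0,0,0.15],[0,0,0,0,0,0.3],[0,0,0,0,0,0.45],[0,0,0,0,0,0.6],[0,0,0,0,0,0.75],[0,0,0,0,0,0.9],[0,0,0,0,0,0.9]]'
python3 -m crank '[[0,0,0,0,0,0.15],[0,0,0,0,0,0.3],[0,0,0,0,0,0.45],[0,0,0,0,0,0.6],[0,0,0,0,0,0.75],[0,0,0,0,0,0.9],[0,0,0,0,0,0.9]]'
python3 - <<'E'
from h import *
s=snapshot("side"); cv2.imwrite("pics/s2.png",cv2.resize(s["color"][60:260,100:360,::-1],(780,600)))
E
```

```text
clock: 6.52
ee_pos: [0.5189, 0.2009, 0.1122]
eef_rot: [[-0.457, 0.889, 0.001], [0.889, 0.457, 0.002], [0.001, 0.002, -1.0]]
force: [1.4, 5.9, -0.2]
finger_gap: 0.0136
grip_force: 20.0
clock: 7.4
ee_pos: [0.5192, 0.2009, 0.1122]
eef_rot: [[-0.025, 1.0, 0.002], [1.0, 0.025, 0.002], [0.002, 0.002, -1.0]]
force: [3.3, 6.1, -0.2]
finger_gap: 0.014
grip_force: 20.0
```

View pics/s2.png

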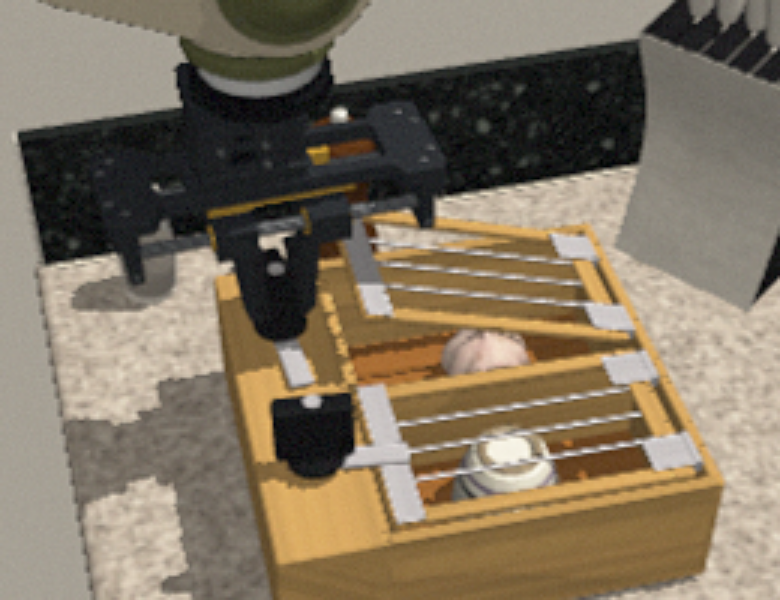

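The left lid stands ajar, with its front edge at (365,270), and its tongue at (295,362) lies along the rail. The right latch and lid are unchanged. I'll open the jaws slightly and lift straight up.

```bash
python3 -m crank '[[0,0,0,0,0,0],[0,0,0,0,0,0],[0,0,0,0,0,0]]' 0.27
python3 -m crank '[[0,0,-0.05,0,0,0],[0,0,-0.12,0,0,0],[0,0,-0.22,0,0,0],[0,0,-0.35,0,0,0],[0,0,-0.5,0,0,0],[0,0,-0.5,0,0,0],[0,0,-0.5,0,0,0],[0,0,-0.5,0,0,0],[0,0,-0.5,0,0,0],[0,0,-0.5,0,0,0]]'
python3 - <<'E'
from h import *
s=snapshot("side"); cv2.imwrite("pics/s3.png",cv2.resize(s["color"][60:260,100:360,::-1],(780,600)))
E
```

```text
clock: 7.82
ee_pos: [0.5183, 0.1999, 0.112]
eef_rot: [[-0.025, 1.0, -0.0], [1.0, 0.025, -0.0], [-0.0, -0.0, -1.0]]
force: [-0.3, 0.7, 0.0]
finger_gap: 0.0238
grip_force: 0.0
clock: 9.07
ee_pos: [0.5184, 0.2001, 0.2616]
eef_rot: [[-0.024, 1.0, -0.001], [1.0, 0.024, -0.0], [-0.0, -0.001, -1.0]]
force: [-0.5, 0.6, 0.4]
finger_gap: 0.0239
grip_force: 0.0
```

View pics/s3.png

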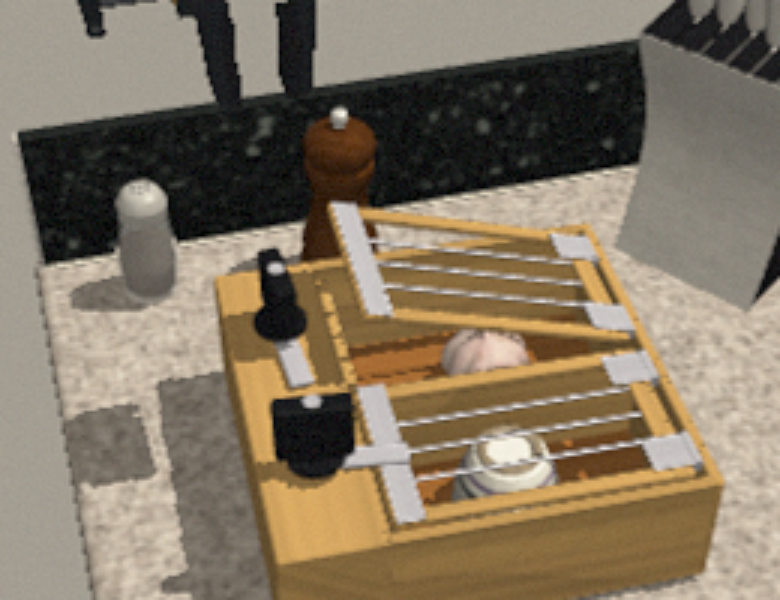

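The hand is clear. The left knob at (278,300) is turned about a quarter, its lid is ajar and the right side is still latched.

```bash
python3 -c "
from plant import workorder; print(workorder.finish_job())"
```

```text
the job is handed in; nothing more can be done
None
```

The garlic was in the left compartment: I turned its knob about a quarter turn clockwise and let go, its lid is standing ajar, the right one is still latched and shut, and the job is handed in (no verdict was returned).

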